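# Walk the doming block round to the bench fence

### The arm

A 6-joint arm with a two-finger parallel gripper is mounted at the origin on the work surface. World frame = base frame: x ahead of the robot, y to its left, z up, the work surface at z = 0. Lengths are in m, angles in degrees, forces in N, time in s.
With the tool pointing down it reaches from about 0.4 to 0.825 m from the base axis. Payload 7 kg.
Tool frame: the origin (TCP) lies midway between the tips of the shut fingers; the grasp point (between the pads) lies 19 mm behind it; z points along the fingers, y is the line along which they close (so a half turn about z gives the same grasp; the last joint's range is limited). The gripper opens to 88 mm and grips with 3 to 60 N. Pads are 19 mm wide; open, the fingers measure 130 mm over their backs; the gripper's body (78 mm by 193 mm) begins 47 mm behind the grasp point.
Start: joints at [79.647, 20.546, 0.682, 0, -70.136, -16.507], TCP at [0.305, 0.602, 0.227] pointing down, gripper open.
Joint ranges: [-176.03, 176.03], [-82.01, 121.73], [-58.28, 71.71], [-173.87, 95.51], [-174.79, -0.11], [-173.66, 173.66]. Speed limits (degrees/s): [136.94, 136.94, 172.46, 180, 180, 180].

### API

Orientations are given as [roll, pitch, yaw] about the fixed x, y, z axes, in that order (R = Rz(yaw) Ry(pitch) Rx(roll)).
In Python, from plant import r gives the robot as it stands. The module is installed in compiled form; this text tells all that it offers.
- The arm moves only by the tool play_rows, never from a script. Its argument "rows" is a list of rows, each an object with "slide": the shift along the tool's x, y, z as a fraction of full scale, a list of three; "delta_rot": the turn, a rotation vector about the tool's x, y, z as a fraction of full scale, a list of three; "fingers": the opening, from -1 (shut) to 1 (fully open). In form: [{"slide": [x, y, z], "delta_rot": [rx, ry, rz], "fingers": fingers}, ...]. A call has 1 to 8 rows; each row shifts and turns the commanded pose from where the row before left it, along the tool's axes as they then stand; what a row does not reach is not made up. Full scale, the value 1, is 0.15 m for a shift and 0.08 rad for a turn. A row lasts 1/8 s, in which the tool goes at most 62.5 mm and 10.7 degrees, less where a joint would pass 70% of its speed; a pose out of reach is approached as far as the arm can. A call with a number of a shift or a turn outside -1 to 1 is refused whole. A call with a gripper value outside its range is refused whole. The fingers move at their own pace and stop on an object; "squeeze" is the grip in N (left out, the last holds). Time passes only in rows, so rows that do not move let the fingers close. It gives the time, the measured TCP pose, the force, the opening and the grip force at its end, in the units of the state.
- r.get_state(): the state, without advancing time (a new reading comes with each control period).
- r.capture(name): name is "scene" or "top"; returns a dict with "image" (400x640x3 uint8, blue, green, red), "fx", "fy", "cx", "cy" (pixels), "R" (3x3) and "t" (3): a world point X has camera coordinates R X + t. Camera axes: x right, y down, z forward; pixel columns grow to the right and rows downward; lengths in m; the calibration is good to about 2 mm. A picture is of the moment at which its call begins. There is no depth.
- r.close_job(): hands the job in; it is judged then, once.
The state is a dict: "time_s": time; "joints": joint angles; "qd": joint speeds; "joint_torque": joint torques, N m; "tcp_pos": TCP position; "eef_rot": TCP orientation; "contact_force": force on the tool from outside, world axes, zero at the start; "moment": the same for the moment, N m; "gripper_width": finger opening in m; "gripper_force": force on a finger pad.
Only numpy, scipy, OpenCV 4.12 (cv2) and the standard library are available. Lean on these libraries where they do the work, as an engineer would, in place of code of your own. Each camera call takes 0.05 s, during which the arm holds its last target. There are 200 camera calls.

### The job

On the jeweller's bench a heavy steel doming block stands askew in front of the fence, the straight bar screwed to the bench. Push its corners with the fingers, one and then another, to walk it round until one of its long sides lies flat against the front of the fence (the side nearest the robot) with the whole of that side backed by the fence. Only push, on one side of the block at a time: do not take it between the fingers or lift it, and leave the other things on the bench as they stand.

Things in the scene. Friction and masses are not known exactly. Their poses are not given: they have to be found in the camera images.
- block: solid steel doming block, a plain rectangular slab with round hollows in its top; 100 mm long (its y axis), 44 mm wide (its x axis), 26 mm high; about 0.75 to 1.0 kg. Loose on the bench and slides only when pushed: expect 4 to 12 N, and up to about 22 N while a finger rubbing on its side presses it down. Origin: centre of its underside, z up. Either long side (100 mm x 26 mm) may go against the fence. It starts more or less end-on to the fence, clear of it.
- side_a: one long side of the block: its outer 5 mm over the full length and height, part of the block and not separately visible; origin at the foot of the block, 19.5 mm from the block's origin toward the block's -x.
- side_b: the other long side of the block, likewise, 19.5 mm toward the block's +x.
- fence: straight dark steel bar fixed to the bench, 240 mm long (its y axis), 22 mm thick, 24 mm high, with three screw heads 2.5 mm proud on top. Origin: middle of the bottom edge of its front face, the face toward the robot; the bar lies from x = 0 to x = +22 mm in its own frame and the block belongs on the -x side.
- bottle: bystander: upright clear plastic bottle, 64 mm across, 190 mm high; origin: centre of its base.
- jar: bystander: small glass jar with a lid, 48 mm across, 55 mm high, behind the fence; origin: centre of its base.
- pliers: bystander: pliers with blue handles lying on the green mat, about 160 mm long, 16 mm high; origin: under the pivot.
- punch: bystander: steel doming punch standing on its head, 26 mm across, 85 mm high, behind the fence; origin: centre of its base.
Mind the look-alikes: they are no part of the job. Several things have the shape of the fence; the one meant has the colours described above.

How it is judged (in metres and radians):
At the end, for the whole second after the job is handed in: The block lies flat on the bench, at rest, a long side parallel to the fence within 0.04 rad and touching it or at most 3 mm off at the middle, its whole length backed by the fence (2 mm overhang allowed) (angle between the x axis of block and the x axis of fence, either way round below 0.04 rad and x of block in the frame of fence between -0.025 and -0.015 m and y of block in the frame of fence between -0.072 and 0.072 m and angle between block's own z axis and vertical below 0.05 rad and height (world z) of block below 0.004 m and linear speed of block below 0.01 m/s and angular speed of block below 0.05 rad/s).
It fails at once if the block is taken between the fingers (both long sides pressed at once) (contact force between the fingers and side_a above 5 N and contact force between the fingers and side_b above 5 N).
It fails at once if the block is lifted or tipped (height (world z) of block above 0.008 m or angle between block's own z axis and vertical above 0.12 rad).
It fails at once if another thing on the bench is moved or knocked over (distance of any of bottle, jar, pliers, punch from where it was at the start of the episode above 0.02 m or angle between any of bottle, jar, punch's own z axis and vertical above 0.3 rad).
It also fails if it takes over 64 s, if anything falls off the work surface, if the arm or the gripper's body presses on something with over 40 N, if the wrist force passes 120 N, or if a joint passes its speed limit or range.

## Working session

There is one attempt and no reset: what is moved stays moved. The work goes in short steps, Python scripts to look and compute and a tool call to move; the robot and the scene stay as the last step left them, time stands still between calls to the robot, and variables do not carry over. Pictures are saved under pics/ and viewed, at most 10 in all, crops included, and the job is handed in when it is done.

Besides the shell and the picture viewer there is one more tool, called after ">>>" in YAML: its name, and indented under it one key for each argument. play_rows: Moves the arm, as the interface text tells. Shift numbers are shares of 0.15 m and turn numbers shares of 0.08 rad, none past 1 either way. Its arguments: {"type":"object","properties":{"rows":{"type":"array"},"squeeze":{"type":"number"}},"required":["rows"]}

```bash
mkdir -p pics; python3 - <<'E'
from plant import r
import cv2,pickle
d={}
for n in("scene","top"):
    c=r.capture(n);d[n]=c;cv2.imwrite(f"pics/{n}0.png",c["image"]);print(n,c["fx"],c["fy"],c["cx"],c["cy"],c["R"],c["t"])
pickle.dump(d,open("d0.pkl","wb"))
s=r.get_state();print(s["time_s"],s["tcp_pos"],s["eef_rot"],s["gripper_width"])
E
```

```text
scene 419.8347281908112 419.8347281908112 319.3310296509054 202.63172124343177 [[-0.55621678  0.83098288 -0.00950533]
 [ 0.6736885   0.44417601 -0.5906365 ]
 [-0.48658678 -0.33492557 -0.80688176]] [ 0.31975819 -0.31753969  1.27543494]
top 515.0310209061772 515.0310209061772 322.3533471944804 205.17728437734746 [[ 0.06747765 -0.99772025 -0.00103274]
 [-0.9778363  -0.06592717 -0.19872034]
 [ 0.19819922  0.01441903 -0.98005569]] [-0.03217938  0.56087897  1.50096636]
0.1 [0.30481141 0.60177874 0.22573162] [ 1.79916304e+02 -8.45681654e-03 -2.68662411e+01] 0.08758180823911434
```

View pics/top0.png

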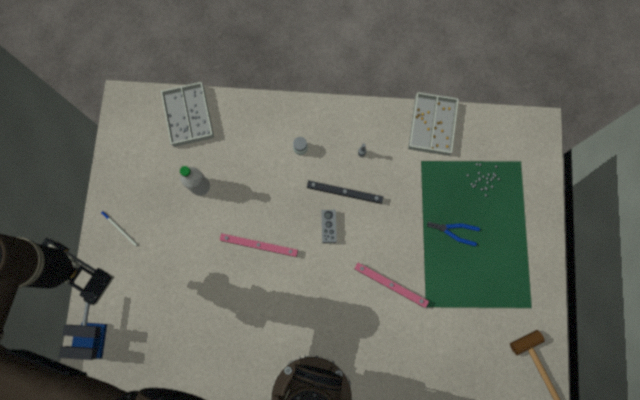

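View pics/scene0.png

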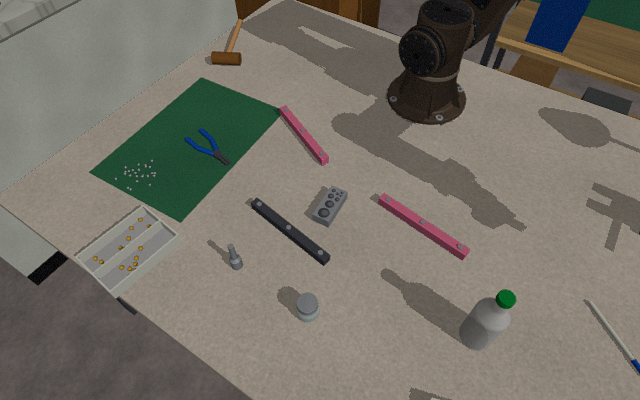

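Top view: the fence candidates are the dark bar (345,191), pink bar (260,245) and pink bar (392,285). The dark steel bar fits because it is dark, has three screw heads and has the jar (300,146) and punch (362,151) behind it. The block is at (329,227), the bottle at (192,180) and the pliers at (455,233). I'll confirm in a crop and measure.

```bash
cat > h.py <<'E'
import numpy as np,cv2
def ray(c,uv,z):
    R=np.array(c["R"]);t=np.array(c["t"]);C=-R.T@t
    uv=np.atleast_2d(uv)
    d=np.c_[(uv[:,0]-c["cx"])/c["fx"],(uv[:,1]-c["cy"])/c["fy"],np.ones(len(uv))]@R
    return (C+d*((z-C[2])/d[:,2])[:,None])[:,:2]
def proj(c,X):
    p=np.atleast_2d(X)@np.array(c["R"]).T+np.array(c["t"])
    return np.c_[p[:,0]/p[:,2]*c["fx"]+c["cx"],p[:,1]/p[:,2]*c["fy"]+c["cy"]]
E
python3 - <<'E'
import pickle,cv2,numpy as np
from h import *
d=pickle.load(open("d0.pkl","rb"))
c=d["top"];im=c["image"]
cv2.imwrite("pics/crop0.png",cv2.resize(im[170:260,290:410],None,fx=6,fy=6,interpolation=cv2.INTER_CUBIC))
hsv=cv2.cvtColor(im,cv2.COLOR_BGR2HSV)
for p in[(345,191),(323,220),(335,235),(340,215),(315,235),(360,220)]:print(p,im[p[1],p[0]],hsv[p[1],p[0]])
for n,roi,z in(("top",(300,170,95,40),.024),("scene",(240,190,100,80),.024)):
    c=d[n];x,y,w,h=roi;g=c["image"][y:y+h,x:x+w].max(2);m=(g<75).astype(np.uint8)
    cs,_=cv2.findContours(m,0,1);k=max(cs,key=cv2.contourArea)+[x,y]
    b=cv2.boxPoints(cv2.minAreaRect(k));print(n,"fence px",b.tolist());print(ray(c,b,z))
E
```

```text
(345, 191) [110 109 104] [ 95  14 110]
(323, 220) [114 116 109] [ 81  15 116]
(335, 235) [114 116 109] [ 81  15 116]
(340, 215) [ 94 103 105] [ 25  27 105]
(315, 235) [135 147 149] [ 26  24 149]
(360, 220) [130 142 144] [ 26  25 144]
top fence px [[306.8439025878906, 187.39512634277344], [308.2926940917969, 180.63414001464844], [382.5268249511719, 196.5414581298828], [381.0780334472656, 203.3024444580078]]
[[ 0.6213436   0.05807992]
 [ 0.64324877  0.0551639 ]
 [ 0.60807128 -0.17797654]
 [ 0.58640028 -0.17445898]]
scene fence px [[248.17074584960938, 205.53660583496094], [255.87808227539062, 195.90245056152344], [331.2439270019531, 256.19512939453125], [323.5365905761719, 265.82928466796875]]
[[ 0.61934702 -0.1767692 ]
 [ 0.58627561 -0.17960588]
 [ 0.62517293  0.06568947]
 [ 0.65446927  0.06458894]]
```

View pics/crop0.png

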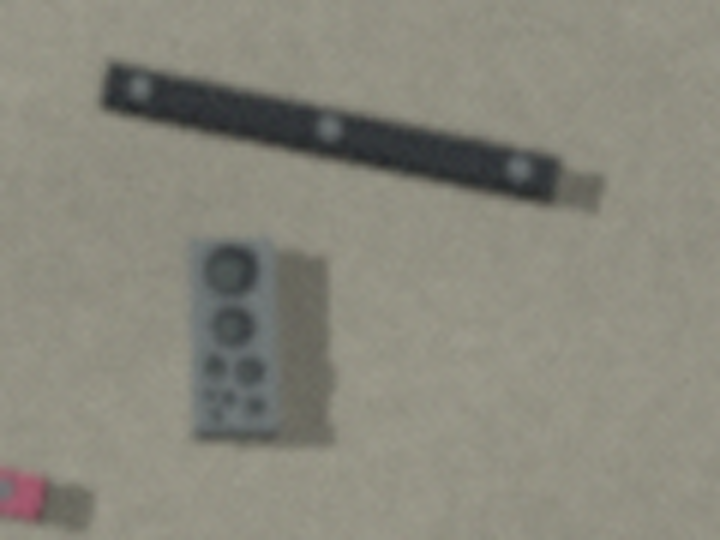

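The crop confirms the dark bar with three screws as the fence. The block sits end-on in front of it, with its top-face corners near crop (190,238), (273,238), (278,430) and (196,430).

```bash
cat >> h.py <<'E'
def block(c,roi=None):
    # bluish-grey block top: blue minus red, upscaled for sub-pixel
    im=c["image"].astype(np.float32);x,y,w,h=roi
    g=cv2.resize((im[...,0]-im[...,2])[y:y+h,x:x+w],None,fx=6,fy=6,interpolation=cv2.INTER_CUBIC)
    g=cv2.GaussianBlur(g,(0,0),3)
    m=((g>-2)).astype(np.uint8)
    cs,_=cv2.findContours(m,0,1);k=max(cs,key=cv2.contourArea)
    b=cv2.boxPoints(cv2.minAreaRect(cv2.convexHull(k)))
    return (b+0.5)/6-0.5+[x,y],cv2.contourArea(k)/36
FA=-8.54
def tofence(p,o=(0.6035,-0.0585),a=FA):
    a=np.radians(a);R=np.array([[np.cos(a),-np.sin(a)],[np.sin(a),np.cos(a)]])
    return (np.atleast_2d(p)-o)@R
E
python3 - <<'E'
import pickle
from h import *
np.set_printoptions(precision=4,suppress=True)
d=pickle.load(open("d0.pkl","rb"))
for n,roi in(("top",(312,204,34,42)),("scene",(300,180,55,50))):
    c=d[n];b,a=block(c,roi);w=ray(c,b,.026);print(n,a,b.tolist());print(w,w.mean(0),[np.linalg.norm(w[i]-w[i-1]) for i in range(4)])
c=d["top"]
print("bottle,jar,punch,pinkL end, pinkR end",ray(c,[(194,188),(300,152),(362,157),(300,253),(357,265)],0))
E
```

```text
top 452.65277777777777 [[321.06500911712646, 209.61026525497437], [335.4855899810791, 209.2825264930725], [336.2297821044922, 242.0269775390625], [321.80920124053955, 242.35471725463867]]
[[ 0.5537  0.0091]
 [ 0.5577 -0.0351]
 [ 0.4567 -0.0437]
 [ 0.4528 -0.    ]] [ 0.5052 -0.0174] [np.float64(0.10138808703642871), np.float64(0.04440511748983335), np.float64(0.10139967891798461), np.float64(0.04384081372814495)]
scene 761.6388888888889 [[309.57843112945557, 217.68627548217773], [331.9784278869629, 182.48627400398254], [349.1039237976074, 193.3843126296997], [326.70392417907715, 228.5843162536621]]
[[ 0.5679 -0.032 ]
 [ 0.4494 -0.0456]
 [ 0.4551  0.0081]
 [ 0.5711  0.0183]] [ 0.5109 -0.0128] [np.float64(0.050421006935822736), np.float64(0.1193122400576963), np.float64(0.054000229614948735), np.float64(0.1164400248788333)]
bottle,jar,punch,pinkL end, pinkR end [[ 0.6011  0.4146]
 [ 0.7417  0.0897]
 [ 0.7384 -0.1093]
 [ 0.4187  0.065 ]
 [ 0.3938 -0.112 ]]
```

```bash
cat >> h.py <<'E'
from scipy.spatial.transform import Rotation as Ro,Slerp
def plan(state,wps,dec=3):
    """wps: (x,y,z,yaw,nrows); prints rounded rows by call of 8"""
    import json
    p=np.array(state["tcp_pos"]);R=Ro.from_euler("xyz",state["eef_rot"],degrees=True);out=[]
    for x,y,z,yaw,n in wps:
        T=Ro.from_euler("xyz",[180,0,yaw],degrees=True);q=np.array([x,y,z]);p0=p.copy();S=Slerp([0,1],Ro.concatenate([R,T]))
        for i in range(1,n+1):
            s=np.round(R.inv().apply(p0+(q-p0)*i/n-p)/.15,dec);w=np.round((R.inv()*S(i/n)).as_rotvec()/.08,dec)
            p=p+R.apply(s*.15);R=R*Ro.from_rotvec(w*.08);out.append((s+0,w+0))
    for i,(s,w) in enumerate(out):
        if i%8==0:print("--")
        print(json.dumps({"slide":s.tolist(),"delta_rot":w.tolist(),"fingers":-1}),",",sep="")
    print("end",p.round(4),R.as_euler("xyz",degrees=True).round(1))
E
python3 - <<'E'
from plant import r
from h import *
plan(r.get_state(),[(.469,.030,.20,-85,14),(.469,.030,.012,-85,5)],2)
E
```

```text
--
{"slide": [0.19, 0.21, 0.01], "delta_rot": [0.0, 0.0, 0.91], "fingers": -1},
{"slide": [0.21, 0.19, 0.02], "delta_rot": [0.0, 0.0, 0.9], "fingers": -1},
{"slide": [0.22, 0.18, 0.01], "delta_rot": [0.0, 0.0, 0.91], "fingers": -1},
{"slide": [0.23, 0.16, 0.01], "delta_rot": [0.0, 0.0, 0.9], "fingers": -1},
{"slide": [0.25, 0.14, 0.01], "delta_rot": [0.0, 0.0, 0.91], "fingers": -1},
{"slide": [0.25, 0.13, 0.02], "delta_rot": [0.01, -0.01, 0.91], "fingers": -1},
{"slide": [0.26, 0.11, 0.01], "delta_rot": [0.0, 0.0, 0.9], "fingers": -1},
{"slide": [0.27, 0.08, 0.01], "delta_rot": [0.0, 0.0, 0.91], "fingers": -1},
--
{"slide": [0.28, 0.07, 0.01], "delta_rot": [0.0, 0.0, 0.9], "fingers": -1},
{"slide": [0.28, 0.05, 0.01], "delta_rot": [0.0, 0.0, 0.91], "fingers": -1},
{"slide": [0.28, 0.03, 0.02], "delta_rot": [0.0, 0.0, 0.91], "fingers": -1},
{"slide": [0.28, 0.0, 0.01], "delta_rot": [0.0, 0.0, 0.9], "fingers": -1},
{"slide": [0.29, -0.01, 0.01], "delta_rot": [0.0, 0.0, 0.91], "fingers": -1},
{"slide": [0.28, -0.03, 0.01], "delta_rot": [0.01, 0.0, 0.9], "fingers": -1},
{"slide": [0.0, 0.0, 0.25], "delta_rot": [0.0, 0.0, 0.0], "fingers": -1},
{"slide": [0.0, 0.0, 0.25], "delta_rot": [0.0, 0.0, 0.0], "fingers": -1},
--
{"slide": [0.0, 0.0, 0.25], "delta_rot": [0.0, 0.0, 0.0], "fingers": -1},
{"slide": [0.0, 0.0, 0.26], "delta_rot": [0.0, 0.0, 0.0], "fingers": -1},
{"slide": [0.0, 0.0, 0.25], "delta_rot": [0.0, 0.0, 0.0], "fingers": -1},
end [0.4686 0.0293 0.0116] [-180.   -0.  -85.]
```

>>> play_rows:
  rows:
    - {"slide": [0.19, 0.21, 0.01], "delta_rot": [0, 0, 0.91], "fingers": -1}
    - {"slide": [0.21, 0.19, 0.02], "delta_rot": [0, 0, 0.9], "fingers": -1}
    - {"slide": [0.22, 0.18, 0.01], "delta_rot": [0, 0, 0.91], "fingers": -1}
    - {"slide": [0.23, 0.16, 0.01], "delta_rot": [0, 0, 0.9], "fingers": -1}
    - {"slide": [0.25, 0.14, 0.01], "delta_rot": [0, 0, 0.91], "fingers": -1}
    - {"slide": [0.25, 0.13, 0.02], "delta_rot": [0, 0, 0.91], "fingers": -1}
    - {"slide": [0.26, 0.11, 0.01], "delta_rot": [0, 0, 0.9], "fingers": -1}
    - {"slide": [0.27, 0.08, 0.01], "delta_rot": [0, 0, 0.91], "fingers": -1}
  squeeze: 10

```text
time_s: 1.1
tcp_pos: [0.3989, 0.2745, 0.2114]
eef_rot: [180.0, 0.0, -60.2]
contact_force: [0.7, -0.2, -0.2]
gripper_width: 0.0132
gripper_force: 0.0
```

>>> play_rows:
  rows:
    - {"slide": [0.28, 0.07, 0.01], "delta_rot": [0, 0, 0.9], "fingers": -1}
    - {"slide": [0.28, 0.05, 0.01], "delta_rot": [0, 0, 0.91], "fingers": -1}
    - {"slide": [0.28, 0.03, 0.02], "delta_rot": [0, 0, 0.91], "fingers": -1}
    - {"slide": [0.28, 0, 0.01], "delta_rot": [0, 0, 0.9], "fingers": -1}
    - {"slide": [0.29, -0.01, 0.01], "delta_rot": [0, 0, 0.91], "fingers": -1}
    - {"slide": [0.28, -0.03, 0.01], "delta_rot": [0, 0, 0.9], "fingers": -1}
    - {"slide": [0, 0, 0], "delta_rot": [0, 0, 0], "fingers": -1}
    - {"slide": [0, 0, 0], "delta_rot": [0, 0, 0], "fingers": -1}

```text
time_s: 2.1
tcp_pos: [0.4686, 0.0297, 0.2009]
eef_rot: [180.0, 0.0, -85.0]
contact_force: [0.7, -0.8, 0.3]
gripper_width: 0.0004
gripper_force: 0.0
```

>>> play_rows:
  rows:
    - {"slide": [0, 0, 0.25], "delta_rot": [0, 0, 0], "fingers": -1}
    - {"slide": [0, 0, 0.25], "delta_rot": [0, 0, 0], "fingers": -1}
    - {"slide": [0, 0, 0.25], "delta_rot": [0, 0, 0], "fingers": -1}
    - {"slide": [0, 0, 0.26], "delta_rot": [0, 0, 0], "fingers": -1}
    - {"slide": [0, 0, 0.26], "delta_rot": [0, 0, 0], "fingers": -1}
    - {"slide": [0.05, 0, 0], "delta_rot": [0, 0, 0], "fingers": -1}
    - {"slide": [0.05, 0, 0], "delta_rot": [0, 0, 0], "fingers": -1}
    - {"slide": [0, 0, 0], "delta_rot": [0, 0, 0], "fingers": -1}

```text
time_s: 3.1
tcp_pos: [0.4711, 0.0149, 0.0121]
eef_rot: [-179.8, 0.1, -85.0]
contact_force: [0.1, 0.8, 0.2]
gripper_width: 0.0006
gripper_force: 0.0
```

```bash
python3 - <<'E'
from plant import r
from h import *
s=r.get_state();print(s["tcp_pos"],s["contact_force"])
a=np.radians(5);u=np.array([np.cos(a),np.sin(a)]);n=np.array([-u[1],u[0]])
C=np.array([.5055,-.0174]);cor=C+.025*u
w=[];P0=C-.032*u+.0315*n
w.append((*P0,.011,-85,2))
for k in range(1,20):
    t=np.radians(4*k);R=np.array([[np.cos(t),-np.sin(t)],[np.sin(t),np.cos(t)]])
    w.append((*(cor+R@(P0-cor)),.011,-85+4*k,1))
plan(s,w,3)
E
```

```text
[0.4711379  0.01491235 0.01212881] [0.14427693 0.84346996 0.16298247]
--
{"slide": [0.012, 0.002, 0.004], "delta_rot": [-0.017, 0.005, 0.0], "fingers": -1},
{"slide": [0.013, 0.002, 0.004], "delta_rot": [-0.016, 0.006, 0.001], "fingers": -1},
{"slide": [0.027, 0.014, 0.0], "delta_rot": [0.0, 0.0, -0.873], "fingers": -1},
{"slide": [0.027, 0.013, 0.0], "delta_rot": [0.0, 0.0, -0.872], "fingers": -1},
{"slide": [0.027, 0.014, 0.0], "delta_rot": [0.0, 0.0, -0.873], "fingers": -1},
{"slide": [0.027, 0.014, 0.0], "delta_rot": [0.0, 0.0, -0.873], "fingers": -1},
{"slide": [0.027, 0.013, -0.001], "delta_rot": [0.0, 0.0, -0.872], "fingers": -1},
{"slide": [0.027, 0.014, 0.0], "delta_rot": [0.0, 0.0, -0.873], "fingers": -1},
--
{"slide": [0.027, 0.014, 0.0], "delta_rot": [0.0, 0.0, -0.873], "fingers": -1},
{"slide": [0.027, 0.014, 0.001], "delta_rot": [0.0, 0.0, -0.872], "fingers": -1},
{"slide": [0.027, 0.013, 0.0], "delta_rot": [0.0, 0.0, -0.873], "fingers": -1},
{"slide": [0.027, 0.014, 0.0], "delta_rot": [0.0, 0.0, -0.873], "fingers": -1},
{"slide": [0.027, 0.014, 0.0], "delta_rot": [0.0, 0.0, -0.872], "fingers": -1},
{"slide": [0.027, 0.013, 0.0], "delta_rot": [0.0, 0.0, -0.873], "fingers": -1},
{"slide": [0.027, 0.014, 0.0], "delta_rot": [0.0, 0.0, -0.873], "fingers": -1},
{"slide": [0.027, 0.014, 0.0], "delta_rot": [0.0, 0.0, -0.872], "fingers": -1},
--
{"slide": [0.027, 0.013, 0.0], "delta_rot": [0.0, 0.0, -0.873], "fingers": -1},
{"slide": [0.027, 0.014, 0.0], "delta_rot": [0.0, 0.0, -0.873], "fingers": -1},
{"slide": [0.027, 0.014, 0.0], "delta_rot": [0.0, 0.0, -0.872], "fingers": -1},
{"slide": [0.027, 0.014, 0.0], "delta_rot": [0.0, 0.0, -0.873], "fingers": -1},
{"slide": [0.027, 0.013, 0.0], "delta_rot": [0.0, 0.0, -0.873], "fingers": -1},
end [ 0.4904 -0.0665  0.0109] [-180.   -0.   -9.]
```

>>> play_rows:
  rows:
    - {"slide": [0.012, 0.002, 0], "delta_rot": [0, 0, 0], "fingers": -1}
    - {"slide": [0.013, 0.002, 0], "delta_rot": [0, 0, 0], "fingers": -1}
    - {"slide": [0.027, 0.014, 0], "delta_rot": [0, 0, -0.87], "fingers": -1}
    - {"slide": [0.027, 0.014, 0], "delta_rot": [0, 0, -0.87], "fingers": -1}
    - {"slide": [0.027, 0.014, 0], "delta_rot": [0, 0, -0.87], "fingers": -1}
    - {"slide": [0.027, 0.014, 0], "delta_rot": [0, 0, -0.87], "fingers": -1}
    - {"slide": [0.027, 0.014, 0], "delta_rot": [0, 0, -0.87], "fingers": -1}
    - {"slide": [0, 0, 0], "delta_rot": [0, 0, 0], "fingers": -1}

```text
time_s: 4.1
tcp_pos: [0.4642, -0.0111, 0.0108]
eef_rot: [-180.0, -0.0, -65.1]
contact_force: [-0.1, -0.2, -0.1]
gripper_width: 0.0006
gripper_force: 0.0
```

```bash
python3 - <<'E'
from plant import r
import cv2
a=[cv2.resize(r.capture(n)["image"][y:y+120,x:x+160],(400,300)) for n,x,y in(("top",260,160),("scene",250,150))]
cv2.imwrite("pics/p1.png",cv2.hconcat(a))
E
```

```text
(no output)
```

View pics/p1.png

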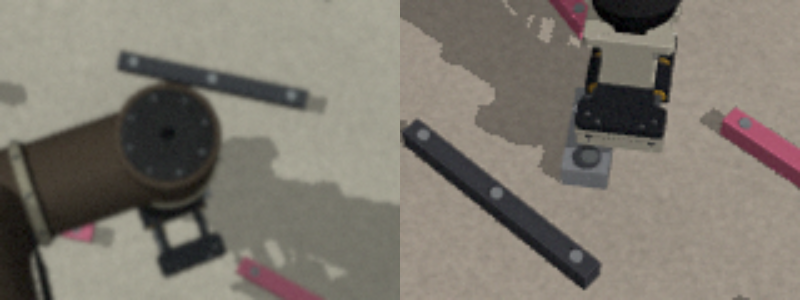

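The scene view (right half) shows the block's far end at about (585,170) and turned, with the fingers alongside it. The top view is hidden by the arm. Carrying on with the arc.

>>> play_rows:
  rows:
    - {"slide": [0.027, 0.014, 0], "delta_rot": [0, 0, -0.87], "fingers": -1}
    - {"slide": [0.027, 0.014, 0], "delta_rot": [0, 0, -0.87], "fingers": -1}
    - {"slide": [0.027, 0.014, 0], "delta_rot": [0, 0, -0.87], "fingers": -1}
    - {"slide": [0.027, 0.014, 0], "delta_rot": [0, 0, -0.87], "fingers": -1}
    - {"slide": [0.027, 0.014, 0], "delta_rot": [0, 0, -0.87], "fingers": -1}
    - {"slide": [0.027, 0.014, 0], "delta_rot": [0, 0, -0.87], "fingers": -1}
    - {"slide": [0.027, 0.014, 0], "delta_rot": [0, 0, -0.87], "fingers": -1}
    - {"slide": [0.027, 0.014, 0], "delta_rot": [0, 0, -0.87], "fingers": -1}

```text
time_s: 5.2
tcp_pos: [0.4706, -0.0464, 0.0104]
eef_rot: [179.9, 0.1, -33.1]
contact_force: [-2.9, 1.7, 1.8]
gripper_width: 0.0006
gripper_force: 1.5
```

>>> play_rows:
  rows:
    - {"slide": [-0.13, 0, 0], "delta_rot": [0, 0, 0], "fingers": -1}
    - {"slide": [-0.2, 0, -0.3], "delta_rot": [0, 0, 0], "fingers": -1}
    - {"slide": [0, 0.4, 0], "delta_rot": [0, 0, 0], "fingers": -1}
    - {"slide": [0, 0.4, 0], "delta_rot": [0, 0, 0], "fingers": -1}
    - {"slide": [0, 0.4, 0], "delta_rot": [0, 0, 0], "fingers": -1}
    - {"slide": [0, 0.4, 0], "delta_rot": [0, 0, 0], "fingers": -1}
    - {"slide": [0, 0, 0], "delta_rot": [0, 0, 0], "fingers": -1}

```text
time_s: 6.08
tcp_pos: [0.2956, -0.2225, 0.0554]
eef_rot: [180.0, 0.1, -33.6]
contact_force: [0.9, 0.2, -0.1]
gripper_width: 0.0002
gripper_force: 0.0
```

```bash
python3 - <<'E'
from plant import r
import cv2,pickle
c=r.capture("top");pickle.dump(c,open("c2.pkl","wb"))
cv2.imwrite("pics/p2.png",cv2.resize(c["image"][160:290,260:430],None,fx=4,fy=4))
E
```

```text
(no output)
```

View pics/p2.png

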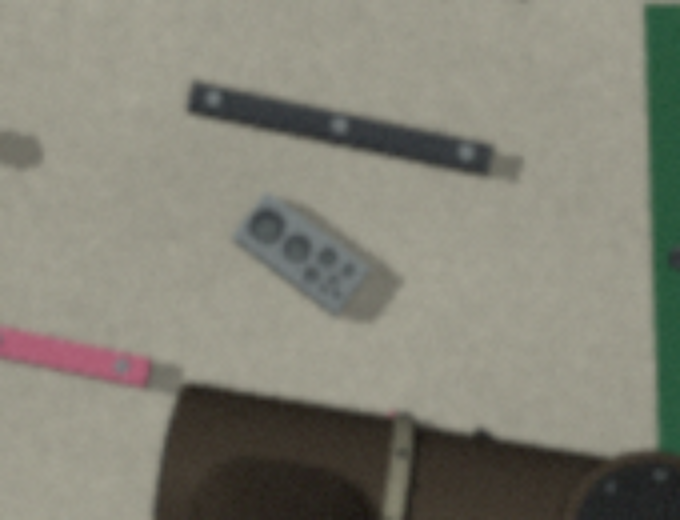

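The block has turned most of the way, with its centre at crop (303,257). The way to the fence is clear. Measuring.

```bash
python3 - <<'E'
import pickle
from h import *
from plant import r
np.set_printoptions(precision=4,suppress=True)
c=pickle.load(open("c2.pkl","rb"))
b,a=block(c,(312,203,50,40));w=ray(c,b,.026);print(a);print(w,w.mean(0),tofence(w.mean(0)),[np.linalg.norm(w[i]-w[i-1]).round(4) for i in range(4)])
e=[w[(i+1)%4]-w[i] for i in range(4)];e=[v for v in e if np.linalg.norm(v)>.07]
ang=[np.degrees(np.arctan2(v[1],v[0]))%180 for v in e];print("axis",ang)
a=np.radians(np.mean(ang));u=np.array([np.cos(a),np.sin(a)]);n=np.array([-u[1],u[0]]);C=w.mean(0)-.001*np.array([1,0])
print("C",C)
yaw=np.degrees(a)-90;dth=FA-yaw;print("yaw",yaw,"turn",dth)
P0=C-.032*u+.0315*n;pre=C-.032*u+.048*n;far=C-.032*u+.08*n
cor=C+.025*u;ws=[(*far,.055,yaw,7),(*pre,.011,yaw,3),(*P0,.011,yaw,2)]
N=int(round(abs(dth)/4))
for k in range(1,N+1):
    t=np.radians(dth*k/N);R=np.array([[np.cos(t),-np.sin(t)],[np.sin(t),np.cos(t)]])
    ws.append((*(cor+R@(P0-cor)),.011,yaw+dth*k/N,1))
plan(r.get_state(),ws,3)
E
```

```text
471.9166666666667
[[ 0.5236  0.0188]
 [ 0.5634 -0.0062]
 [ 0.5078 -0.0912]
 [ 0.4686 -0.066 ]] [ 0.5158 -0.0361] [[-0.09    0.0091]] [np.float64(0.1011), np.float64(0.0471), np.float64(0.1015), np.float64(0.0467)]
axis [np.float64(56.825928728299985), np.float64(57.030631251687986)]
C [ 0.5148 -0.0361]
yaw -33.07172001000602 turn 24.53172001000602
--
{"slide": [-0.001, -0.231, 0.001], "delta_rot": [0.0, 0.0, -0.013], "fingers": -1},
{"slide": [0.0, -0.23, 0.0], "delta_rot": [0.0, 0.0, -0.013], "fingers": -1},
{"slide": [0.0, -0.231, 0.001], "delta_rot": [0.0, 0.0, -0.013], "fingers": -1},
{"slide": [0.0, -0.23, 0.0], "delta_rot": [0.0, 0.0, -0.013], "fingers": -1},
{"slide": [0.0, -0.231, 0.001], "delta_rot": [0.0, 0.0, -0.013], "fingers": -1},
{"slide": [0.001, -0.23, 0.0], "delta_rot": [0.001, 0.0, -0.013], "fingers": -1},
{"slide": [0.001, -0.231, 0.001], "delta_rot": [0.0, 0.0, -0.013], "fingers": -1},
{"slide": [0.071, 0.0, 0.098], "delta_rot": [0.0, 0.0, 0.0], "fingers": -1},
--
{"slide": [0.071, 0.0, 0.098], "delta_rot": [0.0, 0.0, 0.0], "fingers": -1},
{"slide": [0.071, 0.0, 0.097], "delta_rot": [0.0, 0.0, 0.0], "fingers": -1},
{"slide": [0.055, 0.0, 0.0], "delta_rot": [0.0, 0.0, 0.0], "fingers": -1},
{"slide": [0.055, 0.0, 0.0], "delta_rot": [0.0, 0.0, 0.0], "fingers": -1},
{"slide": [0.027, 0.014, 0.0], "delta_rot": [0.0, 0.0, -0.892], "fingers": -1},
{"slide": [0.028, 0.014, 0.0], "delta_rot": [0.0, 0.0, -0.892], "fingers": -1},
{"slide": [0.028, 0.014, 0.0], "delta_rot": [0.0, 0.0, -0.892], "fingers": -1},
{"slide": [0.027, 0.014, 0.0], "delta_rot": [0.0, 0.0, -0.892], "fingers": -1},
--
{"slide": [0.028, 0.014, 0.0], "delta_rot": [0.0, 0.0, -0.892], "fingers": -1},
{"slide": [0.028, 0.014, 0.0], "delta_rot": [0.0, 0.0, -0.892], "fingers": -1},
end [ 0.489  -0.0668  0.011 ] [-180.    -0.    -8.5]
```

>>> play_rows:
  rows:
    - {"slide": [0, -0.23, 0], "delta_rot": [0, 0, -0.013], "fingers": -1}
    - {"slide": [0, -0.23, 0], "delta_rot": [0, 0, -0.013], "fingers": -1}
    - {"slide": [0, -0.23, 0], "delta_rot": [0, 0, -0.013], "fingers": -1}
    - {"slide": [0, -0.23, 0], "delta_rot": [0, 0, -0.013], "fingers": -1}
    - {"slide": [0, -0.23, 0], "delta_rot": [0, 0, -0.013], "fingers": -1}
    - {"slide": [0, -0.23, 0], "delta_rot": [0, 0, -0.013], "fingers": -1}
    - {"slide": [0, -0.23, 0], "delta_rot": [0, 0, -0.013], "fingers": -1}
    - {"slide": [0.071, 0, 0.098], "delta_rot": [0, 0, 0], "fingers": -1}

```text
time_s: 7.12
tcp_pos: [0.4419, -0.0195, 0.0417]
eef_rot: [-179.8, -0.1, -32.4]
contact_force: [-0.5, -0.7, -0.3]
gripper_width: 0.0002
gripper_force: 0.0
```

>>> play_rows:
  rows:
    - {"slide": [0.071, 0, 0.098], "delta_rot": [0, 0, 0], "fingers": -1}
    - {"slide": [0.071, 0, 0.097], "delta_rot": [0, 0, 0], "fingers": -1}
    - {"slide": [0.055, 0, 0], "delta_rot": [0, 0, 0], "fingers": -1}
    - {"slide": [0.055, 0, 0], "delta_rot": [0, 0, 0], "fingers": -1}
    - {"slide": [0.028, 0.014, 0], "delta_rot": [0, 0, -0.89], "fingers": -1}
    - {"slide": [0.028, 0.014, 0], "delta_rot": [0, 0, -0.89], "fingers": -1}
    - {"slide": [0.028, 0.014, 0], "delta_rot": [0, 0, -0.89], "fingers": -1}
    - {"slide": [0.028, 0.014, 0], "delta_rot": [0, 0, -0.89], "fingers": -1}

```text
time_s: 8.12
tcp_pos: [0.4818, -0.0587, 0.0121]
eef_rot: [-180.0, 0.0, -16.3]
contact_force: [-1.8, -0.3, -0.5]
gripper_width: 0.0002
gripper_force: 1.0
```

>>> play_rows:
  rows:
    - {"slide": [0.028, 0.014, 0], "delta_rot": [0, 0, -0.89], "fingers": -1}
    - {"slide": [0.028, 0.014, 0], "delta_rot": [0, 0, -0.89], "fingers": -1}
    - {"slide": [0, 0, 0], "delta_rot": [0, 0, 0], "fingers": -1}
    - {"slide": [-0.13, 0, 0], "delta_rot": [0, 0, 0], "fingers": -1}
    - {"slide": [-0.3, 0, -0.28], "delta_rot": [0, 0, 0], "fingers": -1}
    - {"slide": [-0.3, 0.28, 0], "delta_rot": [0, 0, 0], "fingers": -1}
    - {"slide": [0, 0.41, 0], "delta_rot": [0, 0, 0], "fingers": -1}
    - {"slide": [0, 0.41, 0], "delta_rot": [0, 0, 0], "fingers": -1}

```text
time_s: 9.12
tcp_pos: [0.358, -0.2134, 0.0551]
eef_rot: [-180.0, -0.2, -8.2]
contact_force: [2.3, 1.5, 0.5]
gripper_width: 0.0003
gripper_force: 0.0
```

```bash
python3 - <<'E'
import pickle
from h import *
from plant import r
np.set_printoptions(precision=4,suppress=True)
c=r.capture("top");s=r.get_state();print(s["tcp_pos"],s["eef_rot"])
cv2.imwrite("pics/p3.png",cv2.resize(c["image"][160:290,260:430],None,fx=4,fy=4))
pickle.dump(c,open("c3.pkl","wb"))
b,a=block(c,(308,205,65,40));w=ray(c,b,.026);C=w.mean(0)
print(a,C,tofence(C),[np.linalg.norm(w[i]-w[i-1]).round(4) for i in range(4)])
e=[w[(i+1)%4]-w[i] for i in range(4)];print([np.degrees(np.arctan2(v[1],v[0]))%180 for v in e])
E
```

```text
[ 0.3559 -0.2192  0.0546] [179.9661  -0.1316  -8.5218]
456.5416666666667 [ 0.525  -0.0394] [[-0.0804  0.0072]] [np.float64(0.0995), np.float64(0.0462), np.float64(0.1), np.float64(0.046)]
[np.float64(171.91196583072565), np.float64(81.45357203718119), np.float64(171.21003513250994), np.float64(81.5264915229763)]
```

View pics/p3.png

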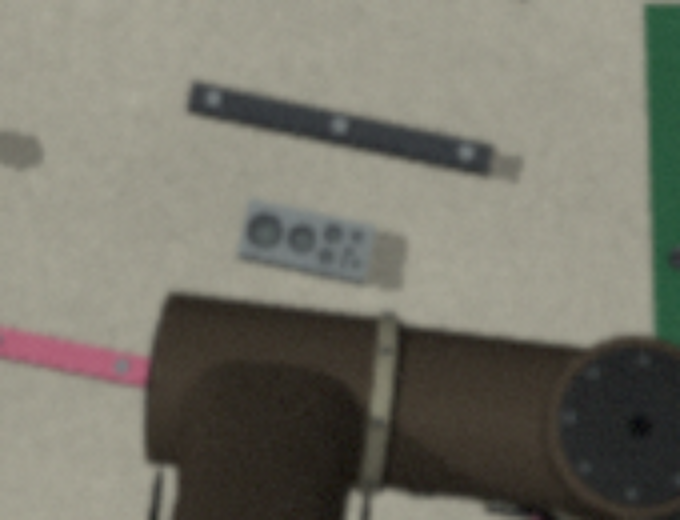

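The block at crop (308,242) is now parallel to the fence, about 58 mm off. Next is a centred straight push.

```bash
python3 - <<'E'
from h import *
from plant import r
a=np.radians(FA);ex=np.array([np.cos(a),np.sin(a)]);ey=np.array([-ex[1],ex[0]])
f=lambda x,y:np.array([.6035,-.0585])+x*ex+y*ey
plan(r.get_state(),[(*f(-.165,.007),.055,FA,6),(*f(-.128,.007),.011,FA,2),(*f(-.060,.007),.011,FA,12)],3)
print(f(-.0535,.007))
E
```

```text
--
{"slide": [0.062, -0.225, 0.0], "delta_rot": [0.001, -0.005, 0.001], "fingers": -1},
{"slide": [0.063, -0.225, -0.001], "delta_rot": [0.001, -0.005, 0.0], "fingers": -1},
{"slide": [0.062, -0.226, 0.0], "delta_rot": [0.002, -0.004, 0.001], "fingers": -1},
{"slide": [0.062, -0.225, -0.001], "delta_rot": [0.001, -0.005, 0.001], "fingers": -1},
{"slide": [0.062, -0.225, 0.0], "delta_rot": [0.001, -0.005, 0.0], "fingers": -1},
{"slide": [0.063, -0.225, -0.001], "delta_rot": [0.001, -0.005, 0.001], "fingers": -1},
{"slide": [0.123, 0.0, 0.147], "delta_rot": [0.0, 0.0, 0.0], "fingers": -1},
{"slide": [0.123, 0.0, 0.146], "delta_rot": [0.0, 0.0, 0.0], "fingers": -1},
--
{"slide": [0.038, 0.0, 0.0], "delta_rot": [0.0, 0.0, 0.0], "fingers": -1},
{"slide": [0.038, 0.0, 0.0], "delta_rot": [0.0, 0.0, 0.0], "fingers": -1},
{"slide": [0.037, 0.0, 0.0], "delta_rot": [0.0, 0.0, 0.0], "fingers": -1},
{"slide": [0.038, 0.0, 0.0], "delta_rot": [0.0, 0.0, 0.0], "fingers": -1},
{"slide": [0.038, 0.0, 0.0], "delta_rot": [0.0, 0.0, 0.0], "fingers": -1},
{"slide": [0.038, 0.0, 0.0], "delta_rot": [0.0, 0.0, 0.0], "fingers": -1},
{"slide": [0.038, 0.0, 0.0], "delta_rot": [0.0, 0.0, 0.0], "fingers": -1},
{"slide": [0.037, 0.0, 0.0], "delta_rot": [0.0, 0.0, 0.0], "fingers": -1},
--
{"slide": [0.038, 0.0, 0.0], "delta_rot": [0.0, 0.0, 0.0], "fingers": -1},
{"slide": [0.038, 0.0, 0.0], "delta_rot": [0.0, 0.0, 0.0], "fingers": -1},
{"slide": [0.038, 0.0, 0.0], "delta_rot": [0.0, 0.0, 0.0], "fingers": -1},
{"slide": [0.038, 0.0, 0.0], "delta_rot": [0.0, 0.0, 0.0], "fingers": -1},
end [ 0.5452 -0.0427  0.0111] [180.    0.   -8.5]
[ 0.55163268 -0.04363287]
```

>>> play_rows:
  rows:
    - {"slide": [0.062, -0.225, 0], "delta_rot": [0, 0, 0], "fingers": -1}
    - {"slide": [0.062, -0.225, 0], "delta_rot": [0, 0, 0], "fingers": -1}
    - {"slide": [0.062, -0.225, 0], "delta_rot": [0, 0, 0], "fingers": -1}
    - {"slide": [0.062, -0.225, 0], "delta_rot": [0, 0, 0], "fingers": -1}
    - {"slide": [0.062, -0.225, 0], "delta_rot": [0, 0, 0], "fingers": -1}
    - {"slide": [0.062, -0.225, 0], "delta_rot": [0, 0, 0], "fingers": -1}
    - {"slide": [0.123, 0, 0.147], "delta_rot": [0, 0, 0], "fingers": -1}
    - {"slide": [0.123, 0, 0.146], "delta_rot": [0, 0, 0], "fingers": -1}

```text
time_s: 10.18
tcp_pos: [0.4795, -0.0241, 0.01]
eef_rot: [-179.9, -0.1, -8.3]
contact_force: [0.0, 0.4, -0.0]
gripper_width: 0.0003
gripper_force: 0.0
```

>>> play_rows:
  rows:
    - {"slide": [0.038, 0, 0], "delta_rot": [0, 0, 0], "fingers": -1}
    - {"slide": [0.038, 0, 0], "delta_rot": [0, 0, 0], "fingers": -1}
    - {"slide": [0.038, 0, 0], "delta_rot": [0, 0, 0], "fingers": -1}
    - {"slide": [0.038, 0, 0], "delta_rot": [0, 0, 0], "fingers": -1}
    - {"slide": [0.038, 0, 0], "delta_rot": [0, 0, 0], "fingers": -1}
    - {"slide": [0.038, 0, 0], "delta_rot": [0, 0, 0], "fingers": -1}
    - {"slide": [0.038, 0, 0], "delta_rot": [0, 0, 0], "fingers": -1}
    - {"slide": [0.038, 0, 0], "delta_rot": [0, 0, 0], "fingers": -1}

```text
time_s: 11.18
tcp_pos: [0.5211, -0.0324, 0.01]
eef_rot: [180.0, 0.2, -8.3]
contact_force: [-6.8, 1.0, 5.2]
gripper_width: 0.0002
gripper_force: 3.3
```

>>> play_rows:
  rows:
    - {"slide": [0.038, 0, 0], "delta_rot": [0, 0, 0], "fingers": -1}
    - {"slide": [0.038, 0, 0], "delta_rot": [0, 0, 0], "fingers": -1}
    - {"slide": [0.038, 0, 0], "delta_rot": [0, 0, 0], "fingers": -1}
    - {"slide": [0.02, 0, 0], "delta_rot": [0, 0, 0], "fingers": -1}
    - {"slide": [0.013, 0, 0], "delta_rot": [0, 0, 0], "fingers": -1}

```text
time_s: 11.8
tcp_pos: [0.5432, -0.0355, 0.01]
eef_rot: [180.0, 0.1, -8.3]
contact_force: [-7.2, 0.9, 4.8]
gripper_width: 0.0005
gripper_force: 3.4
```

>>> play_rows:
  rows:
    - {"slide": [0.012, 0, 0], "delta_rot": [0, 0, 0], "fingers": -1}
    - {"slide": [0.012, 0, 0], "delta_rot": [0, 0, 0], "fingers": -1}
    - {"slide": [0.012, 0, 0], "delta_rot": [0, 0, 0], "fingers": -1}
    - {"slide": [0, 0, 0], "delta_rot": [0, 0, 0], "fingers": -1}

```text
time_s: 12.3
tcp_pos: [0.5487, -0.0362, 0.01]
eef_rot: [180.0, 0.1, -8.3]
contact_force: [-4.4, 0.4, 2.9]
gripper_width: 0.0004
gripper_force: 2.5
```

>>> play_rows:
  rows:
    - {"slide": [0.01, 0, 0], "delta_rot": [0, 0, 0], "fingers": -1}
    - {"slide": [0, 0, 0], "delta_rot": [0, 0, 0], "fingers": -1}

```text
time_s: 12.55
tcp_pos: [0.5502, -0.0364, 0.0099]
eef_rot: [180.0, 0.1, -8.3]
contact_force: [-4.3, 0.1, 3.8]
gripper_width: 0.0002
gripper_force: 2.6
```

>>> play_rows:
  rows:
    - {"slide": [0.01, 0, 0], "delta_rot": [0, 0, 0], "fingers": -1}
    - {"slide": [0, 0, 0], "delta_rot": [0, 0, 0], "fingers": -1}

```text
time_s: 12.8
tcp_pos: [0.5517, -0.0367, 0.0099]
eef_rot: [180.0, 0.1, -8.3]
contact_force: [-5.8, 0.2, 2.0]
gripper_width: 0.0003
gripper_force: 2.5
```

>>> play_rows:
  rows:
    - {"slide": [0.01, 0, 0], "delta_rot": [0, 0, 0], "fingers": -1}
    - {"slide": [0, 0, 0], "delta_rot": [0, 0, 0], "fingers": -1}

```text
time_s: 13.05
tcp_pos: [0.5532, -0.0368, 0.0099]
eef_rot: [180.0, 0.1, -8.3]
contact_force: [-5.2, 0.3, 3.7]
gripper_width: 0.0002
gripper_force: 2.5
```

>>> play_rows:
  rows:
    - {"slide": [0.01, 0, 0], "delta_rot": [0, 0, 0], "fingers": -1}
    - {"slide": [0, 0, 0], "delta_rot": [0, 0, 0], "fingers": -1}

```text
time_s: 13.3
tcp_pos: [0.5547, -0.0371, 0.0099]
eef_rot: [180.0, 0.1, -8.3]
contact_force: [-5.4, -0.4, 2.9]
gripper_width: 0.0004
gripper_force: 2.7
```

>>> play_rows:
  rows:
    - {"slide": [0.01, 0, 0], "delta_rot": [0, 0, 0], "fingers": -1}
    - {"slide": [0, 0, 0], "delta_rot": [0, 0, 0], "fingers": -1}

```text
time_s: 13.55
tcp_pos: [0.5548, -0.0372, 0.0097]
eef_rot: [180.0, 0.2, -8.3]
contact_force: [-10.6, 2.0, 6.4]
gripper_width: 0.0005
gripper_force: 4.9
```

Fence contact: the advance has stopped and the force is up. One slight press more to seat the block, then back off and look.

>>> play_rows:
  rows:
    - {"slide": [0.01, 0, 0], "delta_rot": [0, 0, 0], "fingers": -1}
    - {"slide": [0.01, 0, 0], "delta_rot": [0, 0, 0], "fingers": -1}
    - {"slide": [0, 0, 0], "delta_rot": [0, 0, 0], "fingers": -1}

```text
time_s: 13.92
tcp_pos: [0.5547, -0.0376, 0.0092]
eef_rot: [179.9, 0.5, -8.4]
contact_force: [-17.4, 6.9, 12.8]
gripper_width: 0.0007
gripper_force: 9.6
```

>>> play_rows:
  rows:
    - {"slide": [-0.05, 0, 0], "delta_rot": [0, 0, 0], "fingers": -1}
    - {"slide": [-0.2, 0, 0], "delta_rot": [0, 0, 0], "fingers": -1}
    - {"slide": [-0.35, 0, -0.2], "delta_rot": [0, 0, 0], "fingers": -1}
    - {"slide": [-0.3, 0.28, -0.1], "delta_rot": [0, 0, 0], "fingers": -1}
    - {"slide": [-0.2, 0.36, 0], "delta_rot": [0, 0, 0], "fingers": -1}
    - {"slide": [0, 0.4, 0], "delta_rot": [0, 0, 0], "fingers": -1}
    - {"slide": [0, 0.4, 0], "delta_rot": [0, 0, 0], "fingers": -1}
    - {"slide": [0, 0, 0], "delta_rot": [0, 0, 0], "fingers": -1}

```text
time_s: 14.92
tcp_pos: [0.3665, -0.2306, 0.055]
eef_rot: [180.0, -0.1, -8.6]
contact_force: [0.1, 0.7, -0.4]
gripper_width: 0.0007
gripper_force: 0.0
```

```bash
python3 - <<'E'
import pickle
from h import *
from plant import r
np.set_printoptions(precision=4,suppress=True)
c=r.capture("top");pickle.dump(c,open("c4.pkl","wb"));s=r.capture("scene")
k=lambda i,x,y:cv2.resize(i[y:y+60,x:x+80],(400,300),interpolation=cv2.INTER_CUBIC)
cv2.imwrite("pics/p4.png",cv2.vconcat([cv2.hconcat([k(c["image"],305,170)]),k(s["image"],250,195)]))
# predicted flush pose -> pixels of block's near top edge vs seen robot-side edge
g=c["image"].astype(int)
m=(((g[...,0]-g[...,2])>-2)&(g[...,1]>85)).astype(np.uint8);z=np.zeros_like(m);z[175:240,300:390]=m[175:240,300:390]
cs,_=cv2.findContours(z,0,1);q=max(cs,key=cv2.contourArea);rc=cv2.minAreaRect(cv2.convexHull(q));b=cv2.boxPoints(rc);w=ray(c,b,.026)
print(cv2.contourArea(q),b.tolist(),w,w.mean(0),tofence(w.mean(0)))
e=[w[(i+1)%4]-w[i] for i in range(4)];print([(np.degrees(np.arctan2(v[1],v[0]))%180,np.linalg.norm(v)) for v in e])
E
```

```text
457.0 [[323.06103515625, 204.96022033691406], [327.25201416015625, 185.0530548095703], [358.9522705078125, 191.72679138183594], [354.76129150390625, 211.6339569091797]] [[ 0.5687  0.004 ]
 [ 0.6326 -0.0048]
 [ 0.618  -0.1042]
 [ 0.5544 -0.0947]] [ 0.5934 -0.0499] [[-0.0112  0.007 ]]
[(np.float64(172.19651014424636), np.float64(0.0644695997267743)), (np.float64(81.63296540917015), np.float64(0.10050473336173753)), (np.float64(171.49716765044548), np.float64(0.06429354988667908)), (np.float64(81.73243142725906), np.float64(0.09971840633190805))]
```

View pics/p4.png

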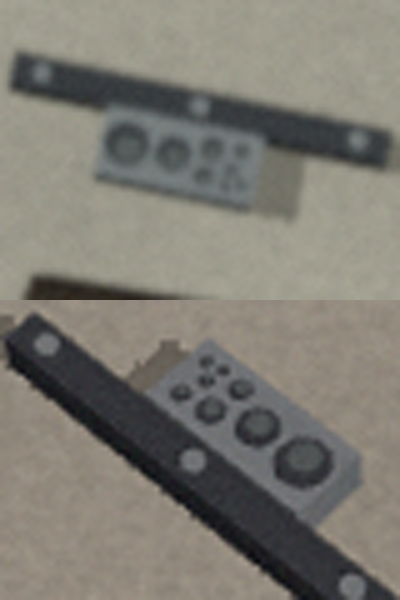

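Both views show the block's long side flush along the fence with no gap, and the fence extends past both ends. The near edge is at 81.7° against the fence's 81.5°, and the centre is about (-0.022, 0.007) in the fence frame.

```bash
python3 -c "
from plant import r
print(r.close_job())"
```

```text
the job is handed in; nothing more can be done
None
```

The block's long side lies flat against the front of the dark fence, about 7 mm off its middle and parallel within about 0.3° by the last image, and the job was handed in at about 15 s of the 64 s (the hand-in returned no verdict).

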